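# Pack a lamp-fitting kit tray and cover it

## Robot

A 6-joint arm with a two-finger parallel gripper is mounted at the origin on the work surface. World frame = base frame: x ahead of the robot, y to its left, z up, the work surface at z = 0. Lengths are in mm, angles in degrees, forces in N, time in s.
With the tool pointing down it reaches from about 350 to 975 mm from the base axis. Payload 17.4 kg.
Tool frame: the origin (TCP) lies at the very end of the fingers, on their centre line; the grasp point (between the pads) lies 19 mm behind it; z points along the fingers, y is the line along which they close (so a half turn about z gives the same grasp; the last joint's range is limited). The gripper opens to 85 mm and grips with 20 to 120 N. Pads are 22 mm wide; open, the fingers measure 114 mm over their backs; the gripper's body (76 mm by 85 mm) begins 54 mm behind the grasp point. The pads swing forward as they close: fully open they stand 13 mm farther back than shut.
Start: joints at [62.578, 6.646, 82.598, -0, 90.757, -2.166], TCP at [288.006, 610.479, 231.303] pointing down, gripper open.
Joint ranges: [-162.19, 162.19], [-47.58, 125.68], [4.15, 143.07], [-65.23, 245.23], [0.69, 171.88], [-170.13, 170.13]. Speed limits (degrees/s): [108.29, 108.29, 127.2, 180, 180, 180].

## Interface

Orientations are given as a 3x3 rotation matrix whose columns are the frame's x, y, z axes.
In Python, from workcell import readout, read_camera, ctrl gives the robot as it stands.
- The arm moves only by the tool move_arm, never from a script. Its argument "commands" is one flat list of numbers, 7 for each row, row after row: the shift along the tool's x, y, z in units of 25 mm (1.0 is 25 mm), then the turn, a rotation vector about the tool's x, y, z in units of 4 degrees (1.0 is 4 degrees), then the closure, from -1 (fully open) to 1 (shut). A call has 1 to 12 rows; each row shifts and turns the commanded pose from where the row before left it, along the tool's axes as they then stand; what a row does not reach is not made up. A row lasts 1/12 s, in which the tool goes at most 41.7 mm and 7.16 degrees, less where a joint would pass 70% of its speed; a pose out of reach is approached as far as the arm can. A call with a number of a shift or a turn outside -1 to 1 is refused whole. A call with a gripper value outside its range is refused whole. The fingers move at their own pace and stop on an object; "squeeze" is the grip in N (left out, the last holds). Time passes only in rows, so rows that do not move let the fingers close. It gives the time, the measured TCP pose, the force, the opening and the grip force at its end, in the units of the state.
- readout.state(): the state, without advancing time (a new reading comes with each control period).
- read_camera(name): name is "scene" or "top"; returns a dict with "img" (400x640x3 uint8, red, green, blue), "K" (3x3 intrinsics, pixels), "rvec" (rotation vector, rad) and "tvec" (3), from world to camera coordinates, as OpenCV has them. Camera axes: x right, y down, z forward; pixel columns grow to the right and rows downward; lengths in mm; the calibration is good to about 2 mm. A picture is of the moment at which its call begins. There is no depth.
- ctrl.job_done(): hands the job in; it is judged then, once.
The state is a dict: "t": time; "qpos": joint angles; "qd": joint speeds; "effort": joint torques, N m; "tool_pos": TCP position; "tool_rot": TCP orientation; "wrist_force": force on the tool from outside, world axes, zero at the start; "wrist_torque": the same for the moment, N m; "grip_width": finger opening in mm; "gripper_force": force on a finger pad.
Only numpy, scipy, OpenCV 4.12 (cv2) and the standard library are available. Lean on these libraries where they do the work, as an engineer would, in place of code of your own. Each camera call takes 0.05 s, during which the arm holds its last target. There are 200 camera calls.

## Task

Pack this kit: lay the gold T-shaped bracket and the dark steel spanner flat in the blue tray, each in the pocket shaped for it and fully down on the pocket floor. Then lay the black cover board, yellow handle up, on the tray so that it sits flat inside the raised rim. Leave the two lamp fittings and the jar where they stand.

Things in the scene. Friction and masses are not known exactly. Their poses are not given: they have to be found in the camera images.
- tray: Blue pocket tray with pale grey floors, 188 x 172 mm (x, y), fixed. Origin: centre of its underside. Pocket floors are 4 mm above the bench, the blue lands around the pockets 16 mm, the outer rim 22 mm (6 mm wide; inside it 176 x 160 mm). A 54 mm wide finger channel (x -27 to 27 mm), floor at 4 mm, runs along y across the whole tray and through the rim: room for fingers beside the parts.
- bracket_pocket (a point): Point on the bracket pocket's floor at mid-channel, 38 mm to +y of the tray's centre, where the bracket's origin belongs; axes as the tray. Pocket 32 mm wide (4 mm play each side), x -80 to 68 mm, with a 64 mm wide head recess at its +x end (x 27 to 68): the bracket's head lies towards +x.
- spanner_pocket (a point): Point on the spanner pocket's floor at mid-channel, 38 mm to -y of the tray's centre, where the spanner's origin belongs; axes as the tray. Pocket 28 mm wide (4 mm play each side), x -70 to 84 mm, with a 52 mm wide head recess at its -x end (x -70 to -27): the spanner's head lies towards -x, so its own x points along the tray's -x.
- bracket: Gold-coloured flat T-shaped lamp bracket, loose, 8 mm thick, lying flat. Strap 24 mm wide from x = -76 to 34 mm, cross head 30 mm long and 56 mm wide from x = 34 to 64 mm. Origin: on the underside, on the strap's centreline, close to the balance point; grip across the strap here. z up.
- bracket_head (a point): Middle of the bracket's cross head, 49 mm along the bracket's +x from its origin, half-way up its thickness.
- spanner: Dark steel flat open-ended spanner, loose, 8 mm thick, lying flat. Handle 20 mm wide from x = -80 to 30 mm, jaw head 44 mm wide from x = 30 to 66 mm. Origin: on the underside, on the centreline, at the balance point; grip across the handle here. z up.
- spanner_head (a point): Middle of the spanner's jaw head, 48 mm along the spanner's +x from its origin, half-way up its thickness.
- cover: Black rigid board 168 x 152 x 6 mm (x, y, z), loose, lying on the bench, with a yellow bar handle in its middle: 70 mm long (x), 16 mm wide (y), from 6 to 36 mm above the underside. Origin: centre of the underside. On the tray it rests on the lands, underside 16 mm above the bench, long side along the tray's x, either way round, 4 mm play inside the rim.
- lamp_chrome: Bystander: chrome lamp fitting, 56 mm diameter, 40 mm high. Origin: centre of its underside.
- lamp_white: Bystander: white lamp fitting, 56 mm diameter, 40 mm high. Origin: centre of its underside.
- jar: Bystander: small amber jar with a steel cap, 50 mm diameter, 60 mm high. Origin: centre of its underside.
There are look-alikes about, which are no part of the job. Of the things that look like the cover, take the one that is farthest to the robot's left at the start. Of the things shaped like the bracket, the gold one is meant.

How it is judged:
By the outcome, as a careful person would: the job done as asked, in the order asked, and still so for the second after the job is handed in, with the robot touching nothing.
It also fails if it takes over 72 s, if anything falls off the work surface, if the arm or the gripper's body presses on something with over 40 N, if the wrist force passes 120 N, or if a joint passes its speed limit or range.

## Working session

There is one attempt and no reset: what is moved stays moved. The work goes in short steps, Python scripts to look and compute and a tool call to move; the robot and the scene stay as the last step left them, time stands still between calls to the robot, and variables do not carry over. Pictures are saved under pics/ and viewed, at most 10 in all, crops included, and the job is handed in when it is done.

Besides the shell and the picture viewer there is one more tool, called as a command line: name --argument value ..., lists and objects as JSON in quotes. move_arm: Moves the arm, as the interface text tells. Shifts and turns lie within -1 to 1; 1 stands for 25 mm of shift or 4 degrees of turn. Its arguments: {"type":"object","properties":{"commands":{"type":"array","items":{"type":"number","minimum":-1,"maximum":1}},"squeeze":{"type":"number"}},"required":["commands"]}

```bash
mkdir -p pics; ls; python3 - <<'E'
from workcell import readout, read_camera
import cv2
for n in ("scene","top"):
    c=read_camera(n); cv2.imwrite(f"pics/{n}0.png",c["img"][:,:,::-1]); print(n,c["K"],c["rvec"],c["tvec"])
s=readout.state(); print(s)
E
```

```text
pics
scene [[385.92414621   0.         317.71456429]
 [  0.         385.92414621 199.35623393]
 [  0.           0.           1.        ]] [ 1.80282057  1.73193201 -0.72722116] [  82.9775113  -381.25748923 1571.65507613]
top [[451.48425976   0.         310.14054179]
 [  0.         451.48425976 192.96800721]
 [  0.           0.           1.        ]] [ 2.12896993 -2.12141232  0.17531525] [ -83.16608862  547.53481774 1268.25413878]
{'t': 0.1, 'qpos': array([ 6.25780335e+01,  6.67161711e+00,  8.26319507e+01, -2.20296725e-03,
        9.07570844e+01, -2.16634010e+00]), 'qd': array([-0.05898009, -0.05317886, -0.10433604, -0.10521324,  0.11175326,
        0.02054056]), 'effort': array([ 9.08201309e-04, -7.33667421e+01, -6.33787966e+01,  2.36873331e-05,
        5.27035867e-03,  4.56038356e-05]), 'tool_pos': array([287.93768913, 610.31283538, 230.63281844]), 'tool_rot': array([[-9.04413044e-01,  4.26657755e-01, -4.53392705e-04],
       [ 4.26657996e-01,  9.04412537e-01, -9.57342570e-04],
       [ 1.59641442e-06, -1.05927673e-03, -9.99999439e-01]]), 'wrist_force': array([ 0.20612602, -0.13162051,  1.01668812]), 'wrist_torque': array([ 0.04376485, -0.01453903,  0.05716021]), 'gripper_force': 0.0, 'grip_width': 85.58717418582236}
```

View pics/top0.png

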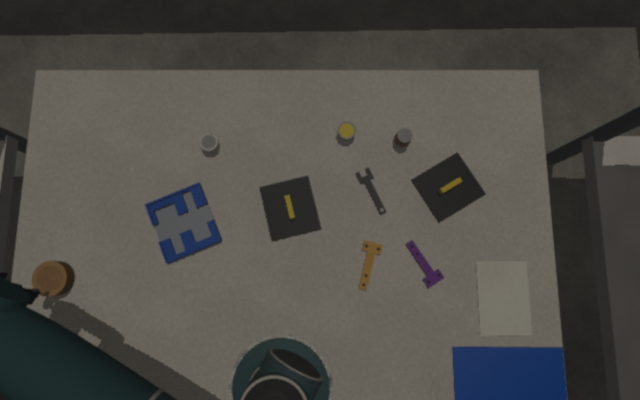

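View pics/scene0.png

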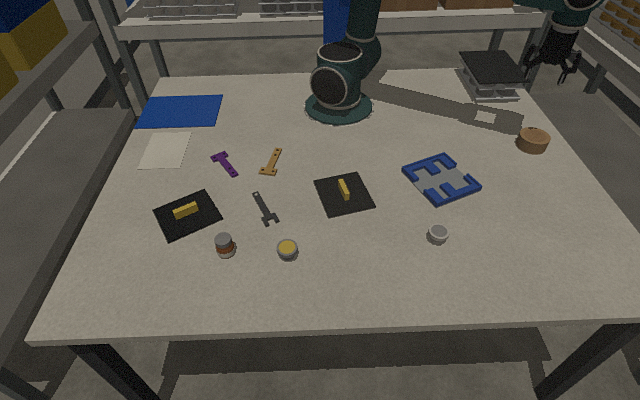

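Top view: covers at (290,208) and (448,187), with robot-left being image-left, so I take (290,208). T-shapes are gold at (370,265) and purple at (424,264), so gold. One spanner at (371,190). Tray at (184,223). Scene view: a dark, handleless slab at (492,67) stands on a rack behind the table, so it is no cover. Now a close crop to check the choice.

```bash
cat > h.py <<'E'
import numpy as np, cv2
from workcell import readout, read_camera
def ray(c,px,z):
    """world xy of pixels px (N,2) on plane z"""
    R=cv2.Rodrigues(c["rvec"])[0]; t=np.asarray(c["tvec"]).reshape(3)
    px=np.atleast_2d(np.asarray(px,float))
    d=np.c_[px,np.ones(len(px))]@np.linalg.inv(c["K"]).T@R
    o=-R.T@t
    return (o+d*((z-o[2])/d[:,2])[:,None])[:,:2]
def mask(c,lo,hi,roi):
    hsv=cv2.cvtColor(c["img"],cv2.COLOR_RGB2HSV)
    m=cv2.inRange(hsv,np.array(lo),np.array(hi)); k=np.zeros_like(m)
    x0,y0,x1,y1=roi; k[y0:y1,x0:x1]=m[y0:y1,x0:x1]
    n,l,s,_=cv2.connectedComponentsWithStats(k)
    return (l==1+np.argmax(s[1:,4])).astype(np.uint8)*255
def rect(c,m,z):
    cn=max(cv2.findContours(m,cv2.RETR_EXTERNAL,cv2.CHAIN_APPROX_NONE)[0],key=cv2.contourArea)
    w=ray(c,cn[:,0],z).astype(np.float32); return cv2.minAreaRect(w)
def pix(m):
    ys,xs=np.nonzero(m); return np.c_[xs,ys]
def axis(c,m,z):
    w=ray(c,pix(m),z); ctr=w.mean(0); u=np.linalg.svd(w-ctr,full_matrices=False)[2][0]
    p=(w-ctr)@u; return ctr,u,p.min(),p.max()
E
python3 - <<'E'
from h import *
c=read_camera("top"); np.save("pics/top0.npy",c["img"])
a=c["img"][110:300,130:500]
a=cv2.convertScaleAbs(cv2.resize(a,None,fx=2.16,fy=2.16,interpolation=cv2.INTER_CUBIC),alpha=1.6)
cv2.imwrite("pics/crop1.png",a[:,:,::-1])
hsv=cv2.cvtColor(c["img"],cv2.COLOR_RGB2HSV)
for n,(x,y) in dict(traywall=(158,232),trayfloor=(186,220),cov=(275,215),h=(290,207),br=(368,268),sp=(372,195),bench=(340,230),sphead=(364,172)).items(): print(n,hsv[y,x],ray(c,(x,y),0)[0].round())
E
```

```text
traywall [90  3 82] [437. 373.]
trayfloor [120   3  84] [473. 291.]
cov [15 13 40] [489.  24.]
h [ 25 168 117] [513. -20.]
br [ 18 148 105] [ 333. -251.]
sp [15 11 47] [ 551. -267.]
bench [ 19  35 103] [ 445. -170.]
sphead [ 17  34 104] [ 621. -244.]
```

View pics/crop1.png

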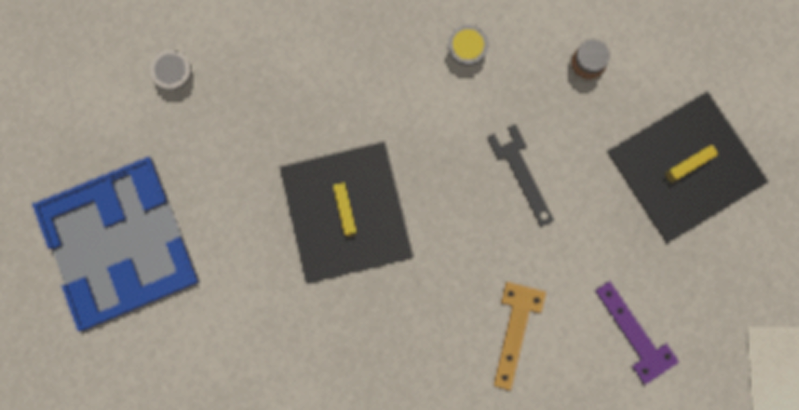

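The crop shows the chosen cover at crop (345,212), the gold bracket at (520,335) with its head up, the spanner at (520,175) with its jaw up-left, and the tray at (117,243). In the tray the left pocket's head recess is up and the right one's is down. I'll measure the poses and settle the tray's 180° ambiguity from the recess widths.

```bash
python3 - <<'E'
from h import *
c=read_camera("top")
np.set_printoptions(precision=1,suppress=True)
blue=mask(c,(100,120,30),(130,255,255),(135,170,235,275))
cn=np.vstack([q for q in cv2.findContours(blue,cv2.RETR_EXTERNAL,cv2.CHAIN_APPROX_NONE)[0]])
m2=cv2.inRange(cv2.cvtColor(c["img"],cv2.COLOR_RGB2HSV),np.array((100,120,30)),np.array((130,255,255)))
k=np.zeros_like(m2);k[170:275,135:235]=m2[170:275,135:235]
r=cv2.minAreaRect(ray(c,pix(k),22).astype(np.float32)); print("tray",r, cv2.boxPoints(r))
# tray frame
box=cv2.boxPoints(r); ctr=np.array(r[0])
e=[box[1]-box[0],box[2]-box[1]]; ex=max(e,key=np.linalg.norm); ex=ex/np.linalg.norm(ex); ex=ex*np.sign(ex[0]); ey=np.array([-ex[1],ex[0]])
print("ex deg",np.degrees(np.arctan2(ex[1],ex[0])))
# land layout (top z16): sample strip over tray grid: blue?
f=k>0
R=cv2.Rodrigues(c["rvec"])[0]
for X in range(90,-95,-6):
    row=""
    for Y in range(84,-88,-4):
        p=ctr+X*ex+Y*ey
        q,_=cv2.projectPoints(np.array([[p[0],p[1],16.]]),c["rvec"],c["tvec"],c["K"],None); u,v=q[0,0].round().astype(int)
        row+="#" if f[v,u] else "."
    print(f"{X:4d}",row)
cov=mask(c,(0,0,0),(180,255,65),(250,165,330,250)); h=mask(c,(20,100,60),(35,255,255),(270,180,310,230))
covf=cv2.morphologyEx(cov|h,cv2.MORPH_CLOSE,np.ones((5,5)))
r=rect(c,covf,6);print("cover",r,cv2.boxPoints(r))
print("handle",rect(c,h,36),axis(c,h,36))
for n,m in (("br",mask(c,(8,110,50),(22,255,255),(345,230,395,300))),("sp",mask(c,(0,0,0),(180,255,70),(345,158,392,222)))):
    ctr,u,a,b=axis(c,m,8); print(n,m.sum()/255,ctr,u,a,b,np.degrees(np.arctan2(u[1],u[0])))
    w=(ray(c,pix(m),8)-ctr); p=w@u;q=w@np.array([-u[1],u[0]])
    for s in np.arange(a//10*10,b,10):
        i=(p>=s)&(p<s+10); print(s,i.sum(),q[i].mean(),q[i].min(),q[i].max())
E
```

```text
tray ((463.9793395996094, 294.23565673828125), (186.2113494873047, 170.1262664794922), 23.03243064880371) [[345.  336.1]
 [411.6 179.5]
 [582.9 252.4]
 [516.4 408.9]]
ex deg 23.032433
  90 ###########################################
  84 ############################...#.##########
  78 ###########################.......########.
  72 ###########################........########
  66 ####................#######........########
  60 ####................#######.......########.
  54 ####................#######........########
  48 ####................#######........########
  42 ####................#######........########
  36 ####................#######.......########.
  30 .###................#######........#######.
  24 ...........................................
  18 ...........................................
  12 ...........................................
   6 ...........................................
   0 ...........................................
  -6 ...........................................
 -12 ...........................................
 -18 .............................
[... 2543 characters left out ...]
40702257206 -10.533253600092161 9.813052408940703
-10.0 23 0.5141473147965584 -9.13845814886735 9.9046251056779
0.0 23 -0.1155152660272588 -10.409077642862826 9.995902738277433
10.0 23 0.20057733300123975 -10.285301066833885 10.041431350831477
20.0 24 0.07058698003209951 -10.161921948333204 10.132269054049777
30.0 22 0.8358282113710334 -8.773995105483438 10.177578497248108
40.0 23 -0.2039827714504345 -9.977594325743341 10.267979443919431
50.0 22 0.9936863017002008 -8.593076493567736 10.313071296544646
60.0 14 -1.7557216856827516 -9.855200515696925 9.027658068992176
70.0 19 0.4671053666923649 -9.733197526812633 10.447914454772596
80.0 2 -2.2937178219843064 -5.654172576229562 1.066736932260949
```

Tray yaw is 23.0° and the bracket pocket is at tray +y (the 64 mm recess matches), so the tray axes are settled. Now the planner helper.

```bash
cat >> h.py <<'E'
def plan(*wps):
    """wps (x,y,z,toolx_yaw): turn about tool z first, then shift in the turned tool axes; prints units"""
    s=readout.state(); p=s["tool_pos"]; R=s["tool_rot"]; y0=np.degrees(np.arctan2(R[1,0],R[0,0]))
    print("t",round(s["t"],2),"pos",p.round(1),"yaw",round(y0,2),"tilt",R[:2,2].round(4),"w",round(s["grip_width"],1),"q",s["qpos"].round(0),"F",s["wrist_force"].round(1))
    for x,y,z,yaw in wps:
        dy=(yaw-y0+180)%360-180
        a=np.radians(yaw); d=np.array([x,y,z])-p
        t=np.array([d[0]*np.cos(a)+d[1]*np.sin(a), d[0]*np.sin(a)-d[1]*np.cos(a), -d[2]])
        print("turn_z",round(-dy/4,2),"then shift",(t/25).round(2)); p=np.array([x,y,z]); y0=yaw
E
python3 -c "
from h import *
plan((480,100,231,165.75),(346.1,-250.5,60,165.75),(346.1,-250.5,2,165.75))"
```

```text
t 0.2 pos [288.  610.4 230.8] yaw 154.74 tilt [-0.0003 -0.0007] w 85.2 q [63.  7. 83. -0. 91. -2.] F [-0.2 -0.5  0.5]
turn_z -2.75 then shift [-1.247e+01 -1.790e+01 -1.000e-02]
turn_z -0.0 then shift [  1.74 -14.91   6.84]
turn_z -0.0 then shift [0.   0.   2.32]
```

move_arm --commands '[0,0,0,0,0,-0.92,-1,0,0,0,0,0,-0.92,-1,0,0,0,0,0,-0.91,-1,-0.7,-1,0,0,0,0,-1,-0.7,-1,0,0,0,0,-1,-0.7,-1,0,0,0,0,-1,-0.7,-1,0,0,0,0,-1,-0.7,-1,0,0,0,0,-1,-0.7,-1,0,0,0,0,-1,-0.7,-1,0,0,0,0,-1,-0.7,-1,0,0,0,0,-1,-0.7,-1,0,0,0,0,-1]'

```text
t: 1.2
tool_pos: [385.4, 352.2, 231.2]
tool_rot: [[-0.969, 0.246, 0.0], [0.246, 0.969, -0.0], [-0.0, 0.0, -1.0]]
wrist_force: [0.4, 0.1, 0.2]
grip_width: 85.9
gripper_force: 0.0
```

move_arm --commands '[-0.7,-1,0,0,0,0,-1,-0.7,-1,0,0,0,0,-1,-0.7,-1,0,0,0,0,-1,-0.7,-1,0,0,0,0,-1,-0.7,-1,0,0,0,0,-1,-0.7,-1,0,0,0,0,-1,-0.7,-1,0,0,0,0,-1,-0.7,-1,0,0,0,0,-1,-0.7,-1,0,0,0,0,-1]'

```text
t: 1.95
tool_pos: [482.6, 95.3, 231.3]
tool_rot: [[-0.969, 0.246, 0.0], [0.246, 0.969, 0.0], [-0.0, 0.0, -1.0]]
wrist_force: [0.7, 0.3, -0.7]
grip_width: 85.4
gripper_force: 0.0
```

move_arm --commands '[0.15,-1,0.4,0,0,0,-1,0.15,-1,0.4,0,0,0,-1,0.15,-1,0.4,0,0,0,-1,0.15,-1,0.4,0,0,0,-1,0.15,-1,0.4,0,0,0,-1,0.15,-1,0.4,0,0,0,-1,0.15,-1,0.4,0,0,0,-1,0.15,-1,0.4,0,0,0,-1,0.15,-1,0.4,0,0,0,-1,0.15,-1,0.4,0,0,0,-1,0.15,-1,0.4,0,0,0,-1]'

```text
t: 2.87
tool_pos: [374.1, -160.6, 120.9]
tool_rot: [[-0.969, 0.246, 0.0], [0.246, 0.969, -0.0], [-0.0, -0.0, -1.0]]
wrist_force: [1.1, -0.5, -0.6]
grip_width: 85.6
gripper_force: 0.0
```

move_arm --commands '[0.15,-1,0.4,0,0,0,-1,0.15,-1,0.4,0,0,0,-1,0.15,-1,0.4,0,0,0,-1,0,-0.7,1,0,0,0,-1,0,0,0,0,0,0,-1,0,0,0,0,0,0,-1,0,0,0,0,0,0,-1]'

```text
t: 3.45
tool_pos: [341.3, -246.3, 66.9]
tool_rot: [[-0.969, 0.246, 0.0], [0.246, 0.969, 0.0], [-0.0, 0.0, -1.0]]
wrist_force: [0.3, 0.4, -0.6]
grip_width: 85.5
gripper_force: 0.0
```

```bash
python3 -c "
from h import *
plan((346.1,-250.5,2,165.75))"
```

```text
t 3.45 pos [ 341.3 -246.3   66.9] yaw 165.73 tilt [0.0002 0.0001] w 85.5 q [ -39.  -22.  124.    0.   78. -115.] F [ 0.3  0.4 -0.6]
turn_z -0.0 then shift [-0.23 -0.12  2.59]
```

move_arm --commands '[-0.23,-0.12,0,0,0,0,-1,0,0,0.9,0,0,0,-1,0,0,0.9,0,0,0,-1,0,0,0.4,0,0,0,-1,0,0,0.38,0,0,0,-1,0,0,0,0,0,0,-1,0,0,0,0,0,0,1,0,0,0,0,0,0,1,0,0,0,0,0,0,1,0,0,0,0,0,0,1,0,0,0,0,0,0,1,0,0,0,0,0,0,1]' --squeeze 60

```text
t: 4.45
tool_pos: [346.3, -251.1, 2.6]
tool_rot: [[-0.969, 0.246, 0.001], [0.246, 0.969, -0.001], [-0.001, -0.0, -1.0]]
wrist_force: [-0.8, 1.4, 5.8]
grip_width: 21.8
gripper_force: 58.9
```

move_arm --commands '[0,0,0,0,0,0,1,0,0,0,0,0,0,1,0,0,0,0,0,0,1,0,0,0,0,0,0,1]'

```text
t: 4.78
tool_pos: [346.3, -251.1, 2.6]
tool_rot: [[-0.969, 0.246, 0.001], [0.246, 0.969, -0.001], [-0.001, -0.0, -1.0]]
wrist_force: [-0.9, 1.6, 7.2]
grip_width: 21.5
gripper_force: 59.1
```

move_arm --commands '[0,0,-0.5,0,0,0,1,0,0,-1,0,0,0,1,0,0,-1,0,0,0,1,0,0,-1,0,0,-1,1,0,0,-0.5,0,0,-1,1,0,0,0,0,0,-1,1,0,0,0,0,0,-1,1,0,0,0,0,0,-1,1,0,0,0,0,0,-1,1,0,0,0,0,0,-1,1,0,0,0,0,0,-1,1,0,0,0,0,0,-1,1]'

```text
t: 5.78
tool_pos: [345.9, -250.8, 101.9]
tool_rot: [[-0.928, -0.374, 0.0], [-0.374, 0.928, -0.0], [-0.0, -0.0, -1.0]]
wrist_force: [-0.7, -0.1, -0.5]
grip_width: 21.6
gripper_force: 59.2
```

move_arm --commands '[0,0,0,0,0,-0.32,1,0,0,0,0,0,0,1]'

```text
t: 5.95
tool_pos: [345.9, -250.8, 101.9]
tool_rot: [[-0.92, -0.391, 0.0], [-0.391, 0.92, -0.0], [-0.0, -0.0, -1.0]]
wrist_force: [-0.4, -0.8, -1.2]
grip_width: 21.8
gripper_force: 59.2
```

```bash
python3 -c "
from h import *
c=read_camera('top'); m=mask(c,(8,110,50),(22,255,255),(330,215,410,310))
print(axis(c,m,100)); cv2.imwrite('pics/hold1.png',cv2.resize(cv2.convertScaleAbs(c['img'][180:330,300:460],alpha=1.6),None,fx=3,fy=3)[:,:,::-1])
plan((449.1,329.2,100,203.03),(449.1,329.2,6.6,203.03))"
```

```text
(array([ 286.00313097, -271.32272029]), array([-0.76830061, -0.64008919]), np.float64(-15.81642412837481), np.float64(11.839297652247001))
t 6.0 pos [ 345.9 -250.8  101.9] yaw -157.08 tilt [ 0. -0.] w 21.6 q [ -39.  -22.  121.   -0.   82. -152.] F [-0.8 -0.9 -0.9]
turn_z -0.03 then shift [-12.87  19.74   0.07]
turn_z -0.0 then shift [-0.    0.    3.74]
```

View pics/hold1.png

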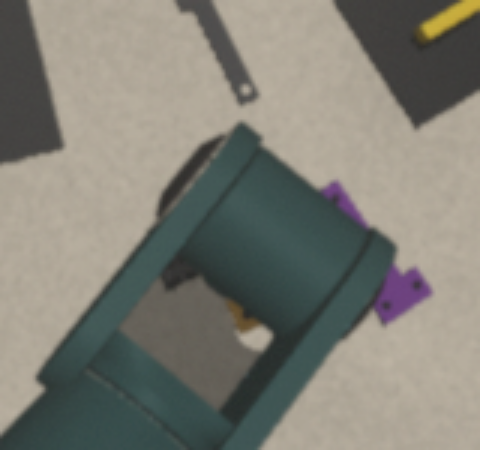

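The arm hides the part in the top view. Only the bracket's tail shows, at (240,310), but it left the bench and the grip width holds. Carrying on to the tray.

move_arm --commands '[-0.64,0.98,0,0,0,0,1,-0.64,0.98,0,0,0,0,1,-0.64,0.98,0,0,0,0,1,-0.64,0.98,0,0,0,0,1,-0.64,0.98,0,0,0,0,1,-0.64,0.98,0,0,0,0,1,-0.64,0.98,0,0,0,0,1,-0.64,0.98,0,0,0,0,1,-0.64,0.98,0,0,0,0,1,-0.64,0.98,0,0,0,0,1]'

```text
t: 6.83
tool_pos: [397.3, 38.7, 102.0]
tool_rot: [[-0.921, -0.389, 0.001], [-0.389, 0.921, -0.0], [-0.001, -0.0, -1.0]]
wrist_force: [1.2, 0.8, -0.2]
grip_width: 21.6
gripper_force: 59.2
```

move_arm --commands '[-0.64,0.98,0,0,0,0,1,-0.64,0.98,0,0,0,0,1,-0.64,0.98,0,0,0,0,1,-0.64,0.98,0,0,0,0,1,-0.64,0.98,0,0,0,0,1,-0.64,0.98,0,0,0,0,1,-0.64,0.98,0,0,0,0,1,-0.64,0.98,0,0,0,0,1,-0.64,0.98,0,0,0,0,1,-0.64,0.98,0,0,0,0,1,0,0,0,0,0,0,1,0,0,0,0,0,0,1]'

```text
t: 7.83
tool_pos: [448.6, 326.3, 101.3]
tool_rot: [[-0.92, -0.391, -0.001], [-0.391, 0.92, -0.001], [0.001, -0.0, -1.0]]
wrist_force: [0.0, -0.3, -1.0]
grip_width: 21.9
gripper_force: 59.3
```

```bash
python3 -c "
from h import *
c=read_camera('scene'); m=mask(c,(8,110,50),(22,255,255),(380,100,500,215))
cv2.imwrite('pics/hold2.png',cv2.resize(cv2.convertScaleAbs(c['img'][80:220,380:520],alpha=1.4),None,fx=4,fy=4)[:,:,::-1])
print(axis(c,m,103.5))
plan((449.1,329.2,30,203.03),(449.1,329.2,6.6,203.03))"
```

```text
(array([484.37445913, 341.44229888]), array([0.9916092 , 0.12927177]), np.float64(-45.963800946721776), np.float64(32.779513755643215))
t 7.88 pos [448.6 325.4 101.4] yaw -157.01 tilt [-0.0007 -0.0007] w 21.8 q [ 33.  -5. 106.  -0.  78. -80.] F [ 1.4  0.4 -0.7]
turn_z -0.01 then shift [-0.08  0.13  2.86]
turn_z -0.0 then shift [-0.    0.    0.94]
```

View pics/hold2.png

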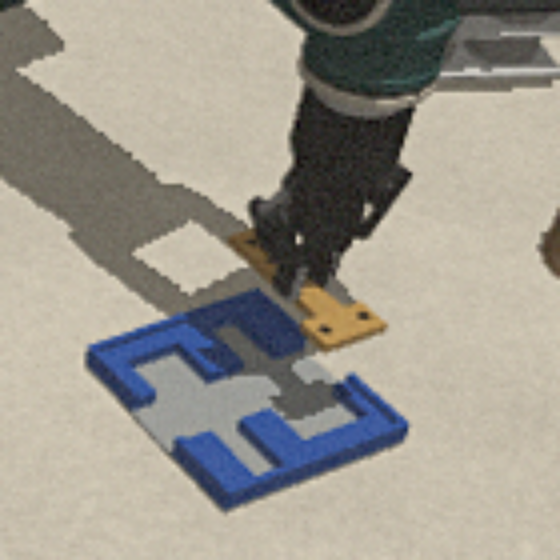

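The bracket is held flat, with its head at (345,325) pointing to the tray's +x, above the right pocket. Lowering.

move_arm --commands '[-0.08,0.13,0.4,0,0,0,1,0,0,0.8,0,0,0,1,0,0,0.8,0,0,0,1,0,0,0.8,0,0,0,1,0,0,0,0,0,0,1,0,0,0,0,0,0,1]'

```text
t: 8.38
tool_pos: [448.9, 328.2, 31.0]
tool_rot: [[-0.921, -0.39, -0.002], [-0.39, 0.921, -0.001], [0.002, -0.0, -1.0]]
wrist_force: [0.2, 0.5, 0.3]
grip_width: 21.9
gripper_force: 59.3
```

```bash
python3 -c "
from h import *
plan((449.1,329.2,6.6,203.03))"
```

```text
t 8.38 pos [448.9 328.2  31. ] yaw -157.05 tilt [-0.0016 -0.0011] w 21.9 q [ 34.  -1. 109.  -0.  71. -79.] F [0.2 0.5 0.3]
turn_z -0.02 then shift [-0.02  0.03  0.98]
```

move_arm --commands '[-0.02,0.03,0.3,0,0,0,1,0,0,0.3,0,0,0,1,0,0,0.2,0,0,0,1,0,0,0.14,0,0,0,1,0,0,0.04,0,0,0,1,0,0,0,0,0,0,1,0,0,0,0,0,0,1]'

```text
t: 8.97
tool_pos: [449.6, 330.0, 7.5]
tool_rot: [[-0.92, -0.391, 0.0], [-0.391, 0.92, 0.0], [-0.0, 0.0, -1.0]]
wrist_force: [0.2, 0.6, -1.3]
grip_width: 21.8
gripper_force: 59.3
```

move_arm --commands '[0,0,0.03,0,0,0,1,0,0,0,0,0,0,1,0,0,0,0,0,0,0.2,0,0,0,0,0,0,0.2,0,0,0,0,0,0,0.2,0,0,0,0,0,0,0.2,0,0,-0.3,0,0,0,0.2,0,0,-0.8,0,0,0,0.2,0,0,-1,0,0,0,0.2,0,0,-1,0,0,0,0.2,0,0,-0.6,0,0,0,-1,0,0,0,0,0,0,-1]'

```text
t: 9.97
tool_pos: [450.8, 330.8, 103.6]
tool_rot: [[-0.92, -0.391, 0.005], [-0.391, 0.92, 0.003], [-0.005, 0.001, -1.0]]
wrist_force: [0.2, 0.4, 0.9]
grip_width: 57.4
gripper_force: 0.0
```

```bash
python3 -c "
from h import *
plan((565.8,-263.8,60,204.84),(565.8,-263.8,2,204.84))"
```

```text
t 9.97 pos [450.8 330.8 103.6] yaw -156.97 tilt [0.0046 0.0031] w 57.4 q [ 34.  -4. 106.   0.  78. -79.] F [0.2 0.4 0.9]
turn_z -0.45 then shift [  5.82 -23.52   1.74]
turn_z -0.0 then shift [-0.    0.    2.32]
```

move_arm --commands '[0,0,0,0,0,-0.45,-1,0.24,-0.98,0,0,0,0,-1,0.24,-0.98,0,0,0,0,-1,0.24,-0.98,0,0,0,0,-1,0.24,-0.98,0,0,0,0,-1,0.24,-0.98,0,0,0,0,-1,0.24,-0.98,0,0,0,0,-1,0.24,-0.98,0,0,0,0,-1,0.24,-0.98,0,0,0,0,-1,0.24,-0.98,0,0,0,0,-1,0.24,-0.98,0,0,0,0,-1,0.24,-0.98,0,0,0,0,-1]'

```text
t: 10.97
tool_pos: [502.6, 56.4, 98.9]
tool_rot: [[-0.908, -0.42, -0.0], [-0.42, 0.908, -0.0], [0.0, 0.0, -1.0]]
wrist_force: [-0.2, 0.9, 0.2]
grip_width: 85.2
gripper_force: 0.0
```

move_arm --commands '[0.24,-0.98,0,0,0,0,-1,0.24,-0.98,0,0,0,0,-1,0.24,-0.98,0,0,0,0,-1,0.24,-0.98,0,0,0,0,-1,0.24,-0.98,0,0,0,0,-1,0.24,-0.98,0,0,0,0,-1,0.24,-0.98,0,0,0,0,-1,0.24,-0.98,0,0,0,0,-1,0.24,-0.98,0,0,0,0,-1,0.24,-0.98,0,0,0,0,-1,0.24,-0.98,0,0,0,0,-1,0.24,-0.98,0,0,0,0,-1]'

```text
t: 11.97
tool_pos: [560.7, -240.6, 98.7]
tool_rot: [[-0.908, -0.42, -0.0], [-0.42, 0.908, 0.0], [0.0, 0.0, -1.0]]
wrist_force: [0.2, 0.3, 0.7]
grip_width: 85.8
gripper_force: 0.0
```

move_arm --commands '[0.24,-0.98,0,0,0,0,-1,0,0,0.8,0,0,0,-1,0,0,0.6,0,0,0,-1,0,0,0,0,0,0,-1,0,0,0,0,0,0,-1]'

```text
t: 12.38
tool_pos: [565.0, -263.3, 62.8]
tool_rot: [[-0.907, -0.42, -0.002], [-0.42, 0.907, 0.001], [0.002, 0.002, -1.0]]
wrist_force: [-0.2, 0.6, 0.8]
grip_width: 85.8
gripper_force: 0.0
```

```bash
python3 -c "
from h import *
plan((565.8,-263.8,2,204.84))
c=read_camera('top');np.set_printoptions(precision=1,suppress=True)
m=mask(c,(8,110,50),(22,255,255),(140,175,230,270));ctr,u,a,b=axis(c,m,12);print(ctr,u,a,b)
if abs(a)>b: u,a,b=-u,-b,-a
# long tail end is at +b here
o=ctr+u*((a+b)/2-6); print('bracket origin',o,'yaw',np.degrees(np.arctan2(-u[1],-u[0])))
cv2.imwrite('pics/chk1.png',cv2.resize(cv2.convertScaleAbs(c['img'][170:280,130:240],alpha=1.6),None,fx=4,fy=4)[:,:,::-1])"
```

```text
t 12.38 pos [ 565.  -263.3   62.8] yaw -155.15 tilt [-0.0023  0.0013] w 85.8 q [ -27.    6.   99.    0.   75. -142.] F [-0.2  0.6  0.8]
turn_z 0.0 then shift [-0.02 -0.03  2.43]
[455.7 332.3] [-0.9 -0.4] -57.860158422069404 81.56254817835615
bracket origin [450.3 330. ] yaw 22.906667265998095
```

View pics/chk1.png

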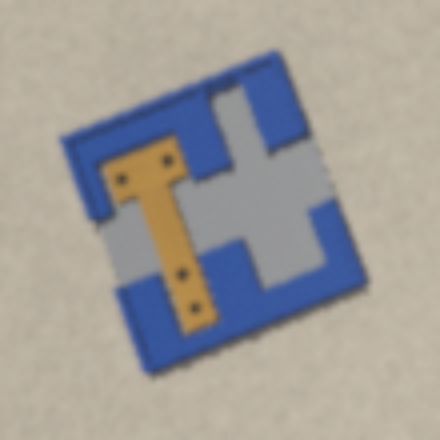

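The bracket lies in its pocket, with its head in the recess at (145,165) and its tail at (197,318). Measured 1.4 mm from nominal. Now the spanner.

move_arm --commands '[-0.02,-0.03,0.8,0,0,0,-1,0,0,0.9,0,0,0,-1,0,0,0.4,0,0,0,-1,0,0,0.33,0,0,0,-1,0,0,0,0,0,0,-1,0,0,0,0,0,0,1,0,0,0,0,0,0,1,0,0,0,0,0,0,1,0,0,0,0,0,0,1,0,0,0,0,0,0,1,0,0,0,0,0,0,1,0,0,0,0,0,0,1]' --squeeze 60

```text
t: 13.43
tool_pos: [566.7, -264.8, 4.1]
tool_rot: [[-0.908, -0.42, 0.001], [-0.42, 0.908, -0.0], [-0.0, -0.001, -1.0]]
wrist_force: [-1.0, 0.3, 5.3]
grip_width: 17.2
gripper_force: 58.6
```

move_arm --commands '[0,0,0,0,0,0,1,0,0,0,0,0,0,1]'

```text
t: 13.6
tool_pos: [566.7, -264.7, 4.1]
tool_rot: [[-0.908, -0.42, 0.001], [-0.42, 0.908, -0.0], [-0.0, -0.001, -1.0]]
wrist_force: [-1.5, 1.2, 5.7]
grip_width: 17.6
gripper_force: 58.6
```

move_arm --commands '[0,0,-0.5,0,0,0,1,0,0,-1,0,0,0,1,0,0,-1,0,0,0,1,0,0,-1,0,0,1,1,0,0,-0.5,0,0,1,1,0,0,0,0,0,1,1,0,0,0,0,0,1,1,0,0,0,0,0,1,1,0,0,0,0,0,1,1,0,0,0,0,0,1,1,0,0,0,0,0,1,1,0,0,0,0,0,1,1]'

```text
t: 14.6
tool_pos: [566.4, -264.6, 104.2]
tool_rot: [[-0.98, 0.197, 0.0], [0.197, 0.98, -0.0], [-0.0, -0.0, -1.0]]
wrist_force: [0.3, 1.0, -1.0]
grip_width: 17.0
gripper_force: 58.9
```

move_arm --commands '[0,0,0,0,0,1,1,0,0,0,0,0,1,1,0,0,0,0,0,1,1,0,0,0,0,0,1,1,0,0,0,0,0,1,1,0,0,0,0,0,1,1,0,0,0,0,0,1,1,0,0,0,0,0,1,1,0,0,0,0,0,1,1,0,0,0,0,0,1,1,0,0,0,0,0,1,1,0,0,0,0,0,1,1]'

```text
t: 15.6
tool_pos: [566.4, -264.6, 104.1]
tool_rot: [[-0.509, 0.861, 0.0], [0.861, 0.509, -0.0], [-0.0, 0.0, -1.0]]
wrist_force: [0.2, -0.4, -1.2]
grip_width: 16.9
gripper_force: 58.9
```

move_arm --commands '[0,0,0,0,0,1,1,0,0,0,0,0,1,1,0,0,0,0,0,1,1,0,0,0,0,0,1,1,0,0,0,0,0,1,1,0,0,0,0,0,1,1,0,0,0,0,0,1,1,0,0,0,0,0,1,1,0,0,0,0,0,1,1,0,0,0,0,0,1,1,0,0,0,0,0,1,1,0,0,0,0,0,1,1]'

```text
t: 16.6
tool_pos: [566.4, -264.6, 104.1]
tool_rot: [[0.299, 0.954, 0.0], [0.954, -0.299, -0.0], [-0.0, 0.0, -1.0]]
wrist_force: [-0.2, 0.8, -0.8]
grip_width: 17.3
gripper_force: 58.9
```

move_arm --commands '[0,0,0,0,0,1,1,0,0,0,0,0,1,1,0,0,0,0,0,1,1,0,0,0,0,0,1,1,0,0,0,0,0,1,1,0,0,0,0,0,1,1,0,0,0,0,0,1,1,0,0,0,0,0,1,1,0,0,0,0,0,1,1,0,0,0,0,0,1,1,0,0,0,0,0,1,1,0,0,0,0,0,1,1]'

```text
t: 17.6
tool_pos: [566.4, -264.6, 104.1]
tool_rot: [[0.909, 0.417, 0.0], [0.417, -0.909, -0.0], [0.0, 0.0, -1.0]]
wrist_force: [-0.4, 0.5, -0.3]
grip_width: 17.2
gripper_force: 58.9
```

move_arm --commands '[0,0,0,0,0,0.45,1,0,0,0,0,0,0,1]'

```text
t: 17.77
tool_pos: [566.4, -264.6, 104.1]
tool_rot: [[0.921, 0.39, 0.0], [0.39, -0.921, -0.0], [0.0, 0.0, -1.0]]
wrist_force: [0.0, -0.5, -2.3]
grip_width: 17.0
gripper_force: 58.9
```

```bash
python3 -c "
from h import *
plan((478.9,259.2,104,23.03))"
```

```text
t 17.77 pos [ 566.4 -264.6  104.1] yaw 22.93 tilt [ 0.0003 -0.0002] w 17.0 q [-27.   4.  97.  -0.  79.  40.] F [ 0.  -0.5 -2.3]
turn_z -0.02 then shift [  4.97 -20.65   0.  ]
```

move_arm --commands '[0.24,-0.98,0,0,0,0,1,0.24,-0.98,0,0,0,0,1,0.24,-0.98,0,0,0,0,1,0.24,-0.98,0,0,0,0,1,0.24,-0.98,0,0,0,0,1,0.24,-0.98,0,0,0,0,1,0.24,-0.98,0,0,0,0,1,0.24,-0.98,0,0,0,0,1,0.24,-0.98,0,0,0,0,1,0.24,-0.98,0,0,0,0,1,0.24,-0.98,0,0,0,0,1,0.24,-0.98,0,0,0,0,1]'

```text
t: 18.77
tool_pos: [517.4, 35.3, 103.9]
tool_rot: [[0.92, 0.393, 0.0], [0.393, -0.92, 0.0], [0.0, 0.0, -1.0]]
wrist_force: [0.9, 0.3, -0.9]
grip_width: 16.9
gripper_force: 59.0
```

move_arm --commands '[0.24,-0.98,0,0,0,0,1,0.24,-0.98,0,0,0,0,1,0.24,-0.98,0,0,0,0,1,0.24,-0.98,0,0,0,0,1,0.24,-0.98,0,0,0,0,1,0.24,-0.98,0,0,0,0,1,0.24,-0.98,0,0,0,0,1,0.2,-0.98,0,0,0,0,1,0.17,-1,0,0,0,-0.02,1,0,0,0,0,0,0,1,0,0,0,0,0,0,1,0,0,0,0,0,0,1]'

```text
t: 19.77
tool_pos: [478.5, 257.3, 103.6]
tool_rot: [[0.919, 0.394, 0.0], [0.394, -0.919, -0.0], [0.0, 0.0, -1.0]]
wrist_force: [0.8, -0.4, -1.7]
grip_width: 17.2
gripper_force: 59.1
```

```bash
python3 -c "
from h import *
plan((478.9,259.2,33,23.03),(478.9,259.2,8.1,23.03))"
```

```text
t 19.77 pos [478.5 257.3 103.6] yaw 23.18 tilt [ 0.0002 -0.0002] w 17.2 q [ 26.  -6. 107.  -0.  79.  92.] F [ 0.8 -0.4 -1.7]
turn_z 0.04 then shift [ 0.04 -0.06  2.82]
turn_z -0.0 then shift [0. 0. 1.]
```

move_arm --commands '[0.04,-0.06,0.42,0,0,0.04,1,0,0,0.8,0,0,0,1,0,0,0.8,0,0,0,1,0,0,0.8,0,0,0,1,0,0,0,0,0,0,1,0,0,0.3,0,0,0,1,0,0,0.3,0,0,0,1,0,0,0.2,0,0,0,1,0,0,0.16,0,0,0,1,0,0,0,0,0,0,1,0,0,0,0,0,0,1]'

```text
t: 20.68
tool_pos: [478.9, 259.4, 9.0]
tool_rot: [[0.921, 0.39, 0.0], [0.39, -0.921, 0.0], [0.0, -0.0, -1.0]]
wrist_force: [-0.5, 0.2, -1.4]
grip_width: 17.4
gripper_force: 59.1
```

move_arm --commands '[0,0,0.03,0,0,0,1,0,0,0,0,0,0,1,0,0,0,0,0,0,0.2,0,0,0,0,0,0,0.2,0,0,0,0,0,0,0.2,0,0,0,0,0,0,0.2,0,0,-0.3,0,0,0,0.2,0,0,-0.8,0,0,0,0.2,0,0,-1,0,0,0,0.2,0,0,-1,0,0,0,0.2,0,0,-0.6,0,0,0,-1,0,0,0,0,0,0,-1]'

```text
t: 21.68
tool_pos: [480.2, 260.0, 105.0]
tool_rot: [[0.921, 0.39, 0.005], [0.39, -0.921, 0.002], [0.005, -0.0, -1.0]]
wrist_force: [-0.2, 0.1, 1.9]
grip_width: 57.3
gripper_force: 0.0
```

```bash
python3 -c "
from h import *
plan((510.2,-19.6,60,14.0),(510.2,-19.6,9,14))"
```

```text
t 21.68 pos [480.2 260.  105. ] yaw 22.95 tilt [0.0049 0.0024] w 57.3 q [ 26.  -6. 107.   0.  79.  93.] F [-0.2  0.1  1.9]
turn_z 2.24 then shift [-1.54 11.14  1.8 ]
turn_z -0.0 then shift [0.   0.   2.04]
```

move_arm --commands '[0,0,0,0,0,0.8,-1,0,0,0,0,0,0.8,-1,0,0,0,0,0,0.64,-1,-0.13,0.93,0,0,0,0,-1,-0.13,0.93,0,0,0,0,-1,-0.13,0.93,0,0,0,0,-1,-0.13,0.93,0,0,0,0,-1,-0.13,0.93,0,0,0,0,-1,-0.13,0.93,0,0,0,0,-1,-0.13,0.93,0,0,0,0,-1,-0.13,0.93,0,0,0,0,-1,-0.13,0.93,0,0,0,0,-1]'

```text
t: 22.68
tool_pos: [500.8, 48.0, 100.4]
tool_rot: [[0.97, 0.242, -0.0], [0.242, -0.97, -0.0], [-0.0, -0.0, -1.0]]
wrist_force: [1.0, -0.1, 0.1]
grip_width: 85.1
gripper_force: 0.0
```

move_arm --commands '[-0.13,0.93,0,0,0,0,-1,-0.13,0.93,0,0,0,0,-1,-0.13,0.93,0,0,0,0,-1,0,0,0.9,0,0,0,-1,0,0,0.8,0,0,0,-1,0,0,0,0,0,0,-1,0,0,0,0,0,0,-1]'

```text
t: 23.27
tool_pos: [507.7, -20.8, 57.5]
tool_rot: [[0.97, 0.242, -0.002], [0.242, -0.97, 0.0], [-0.002, -0.001, -1.0]]
wrist_force: [0.4, 0.0, 0.2]
grip_width: 85.7
gripper_force: 0.0
```

```bash
python3 -c "
from h import *
plan((510.2,-19.6,9,14.0))
c=read_camera('top')
cv2.imwrite('pics/chk2.png',cv2.resize(cv2.convertScaleAbs(c['img'][170:280,130:240],alpha=1.8),None,fx=5,fy=5)[:,:,::-1])
m=mask(c,(0,0,0),(180,110,62),(160,185,222,262)); print(m.sum()/255); ctr,u,a,b=axis(c,m,12)
w=ray(c,pix(m),12);e=np.array([np.cos(np.radians(203.03)),np.sin(np.radians(203.03))]);n=np.array([-e[1],e[0]])
p=(w-[478.9,259.2])@e;q=(w-[478.9,259.2])@n; print('p range (want -80..66)',p.min(),p.max(),'q',q.min(),q.max(),'handle q mean',q[(p<20)].mean(),u)
"
```

```text
t 23.27 pos [507.7 -20.8  57.5] yaw 13.98 tilt [-0.0022  0.0002] w 85.7 q [ -5.  -8. 114.   0.  75.  71.] F [0.4 0.  0.2]
turn_z -0.01 then shift [ 0.11 -0.02  1.94]
391.0
p range (want -80..66) -85.61693666429159 65.51570465686704 q -20.821075490237 22.93628625388458 handle q mean 0.49856528743172185 [-0.91606906 -0.40102055]
```

View pics/chk2.png

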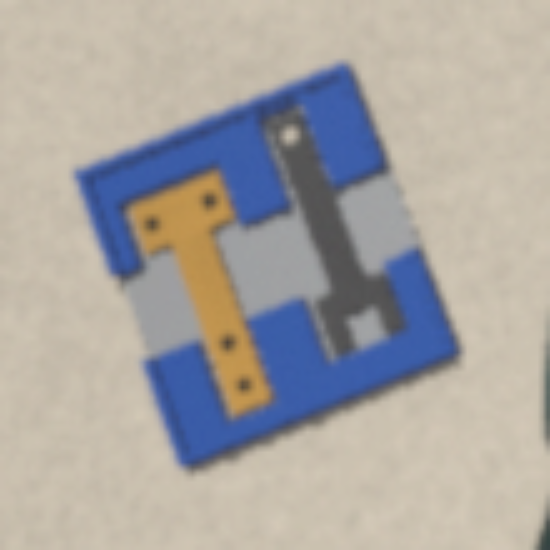

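Both parts lie in their pockets: bracket head at (180,205), spanner jaw at (360,315) and spanner tail at (285,125). Now gripping the cover handle.

move_arm --commands '[0.11,-0.02,0.6,0,0,0,-1,0,0,0.7,0,0,0,-1,0,0,0.5,0,0,0,-1,0,0,0.1,0,0,0,-1,0,0,0,0,0,0,-1,0,0,0,0,0,0,1,0,0,0,0,0,0,1,0,0,0,0,0,0,1,0,0,0,0,0,0,1,0,0,0,0,0,0,1,0,0,0,0,0,0,1,0,0,0,0,0,0,1]' --squeeze 80

```text
t: 24.32
tool_pos: [511.2, -19.7, 11.1]
tool_rot: [[0.97, 0.242, 0.001], [0.242, -0.97, -0.0], [0.001, 0.0, -1.0]]
wrist_force: [-1.4, 0.3, 4.7]
grip_width: 14.6
gripper_force: 79.0
```

move_arm --commands '[0,0,0,0,0,0,1,0,0,0,0,0,0,1]'

```text
t: 24.48
tool_pos: [511.2, -19.7, 11.1]
tool_rot: [[0.97, 0.242, 0.001], [0.242, -0.97, -0.0], [0.001, 0.0, -1.0]]
wrist_force: [-0.8, -0.4, 6.0]
grip_width: 14.4
gripper_force: 79.0
```

```bash
python3 -c "
from h import *
plan((510.2,-19.6,100,14.0),(464,294.2,100,23.03),(464,294.2,25,23.03))"
```

```text
t 24.48 pos [511.2 -19.7  11.1] yaw 13.99 tilt [ 0.0005 -0.    ] w 14.4 q [ -5.  -5. 116.   0.  69.  71.] F [-0.8 -0.4  6. ]
turn_z -0.0 then shift [-0.04 -0.01 -3.56]
turn_z -2.26 then shift [  3.21 -12.27  -0.  ]
turn_z -0.0 then shift [0. 0. 3.]
```

move_arm --commands '[0,0,-0.3,0,0,0,1,0,0,-0.6,0,0,0,1,0,0,-0.8,0,0,0,1,0,0,-0.8,0,0,-0.75,1,0,0,-0.6,0,0,-0.75,1,0,0,-0.1,0,0,-0.76,1,0,0,0,0,0,0,1,0,0,0,0,0,0,1]'

```text
t: 25.15
tool_pos: [510.8, -19.7, 90.5]
tool_rot: [[0.921, 0.39, -0.0], [0.39, -0.921, -0.0], [-0.0, -0.0, -1.0]]
wrist_force: [-0.7, -0.3, -1.2]
grip_width: 14.5
gripper_force: 78.0
```

```bash
python3 -c "
from h import *
c=read_camera('scene'); cv2.imwrite('pics/hold3.png',cv2.resize(cv2.convertScaleAbs(c['img'][90:230,270:500],alpha=1.4),None,fx=3,fy=3)[:,:,::-1])
plan((464,294.2,91,23.03),(464,294.2,27,23.03))"
```

```text
t 25.2 pos [510.6 -19.6  90.1] yaw 22.91 tilt [-0.0008  0.0001] w 14.5 q [ -5. -10. 112.  -0.  78.  62.] F [-0.3 -0.3 -3. ]
turn_z -0.03 then shift [  3.2  -12.28  -0.04]
turn_z -0.0 then shift [0.   0.   2.56]
```

View pics/hold3.png

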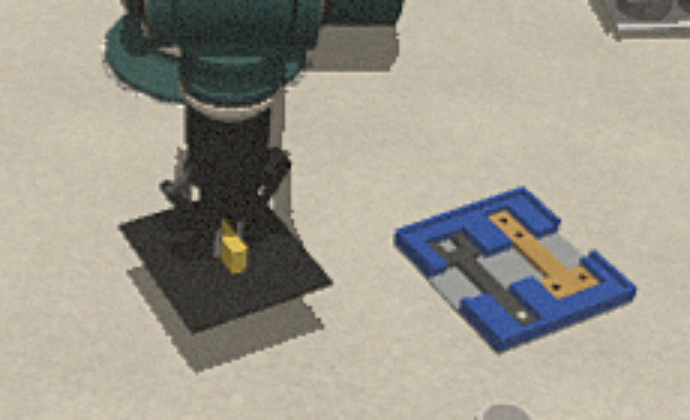

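The cover is held by its handle (235,250), level, at robot centre. The tray at (515,270) still holds both parts properly. Carrying to the tray.

move_arm --commands '[0.25,-0.9,0,0,0,-0.03,1,0.25,-0.95,0,0,0,0,1,0.25,-0.95,0,0,0,0,1,0.25,-0.95,0,0,0,0,1,0.25,-0.95,0,0,0,0,1,0.25,-0.95,0,0,0,0,1,0.25,-0.95,0,0,0,0,1,0.25,-0.95,0,0,0,0,1,0.25,-0.95,0,0,0,0,1,0.25,-0.95,0,0,0,0,1,0.25,-0.95,0,0,0,0,1,0.25,-0.95,0,0,0,0,1]'

```text
t: 26.2
tool_pos: [467.7, 271.7, 89.7]
tool_rot: [[0.92, 0.391, -0.001], [0.391, -0.92, -0.001], [-0.001, 0.0, -1.0]]
wrist_force: [1.0, -0.3, -1.7]
grip_width: 14.7
gripper_force: 78.3
```

move_arm --commands '[0.23,-0.9,0,0,0,0,1,0,0,0.4,0,0,0,1,0,0,0.6,0,0,0,1,0,0,0.6,0,0,0,1,0,0,0,0,0,0,1,0,0,0,0,0,0,1,0,0,0,0,0,0,1]'

```text
t: 26.78
tool_pos: [465.1, 293.5, 51.0]
tool_rot: [[0.92, 0.392, 0.0], [0.392, -0.92, -0.0], [-0.0, 0.0, -1.0]]
wrist_force: [-0.5, -0.7, -1.1]
grip_width: 14.5
gripper_force: 78.4
```

```bash
python3 -c "
from h import *
plan((464.6,294.5,27.1,23.03))"
```

```text
t 26.78 pos [465.1 293.5  51. ] yaw 23.1 tilt [ 0.     -0.0001] w 14.5 q [ 30.  -3. 109.  -0.  73.  97.] F [-0.5 -0.7 -1.1]
turn_z 0.02 then shift [-0.   -0.04  0.96]
```

move_arm --commands '[0,-0.04,0.3,0,0,0.02,1,0,0,0.2,0,0,0,1,0,0,0.2,0,0,0,1,0,0,0.15,0,0,0,1,0,0,0.1,0,0,0,1,0,0,0,0,0,0,1,0,0,0,0,0,0,1]'

```text
t: 27.37
tool_pos: [464.5, 294.6, 27.1]
tool_rot: [[0.92, 0.392, -0.0], [0.392, -0.92, -0.0], [-0.0, 0.0, -1.0]]
wrist_force: [-3.4, -2.8, 3.6]
grip_width: 14.2
gripper_force: 79.2
```

Seated at the expected height with light contact. Release and withdraw.

move_arm --commands '[0,0,0,0,0,0,0.3,0,0,0,0,0,0,0.3,0,0,0,0,0,0,0,0,0,0,0,0,0,0,0,0,0,0,0,0,0,0,0,-0.3,0,0,0,0,0,0,-0.8,0,0,0,-0.5,0,0,-1,0,0,0,-1,0,0,-1,0,0,0,-1,0,0,-1,0,0,0,-1,0,0,-1,0,0,0,-1,0,0,-1,0,0,0,-1]'

```text
t: 28.37
tool_pos: [464.3, 294.5, 181.3]
tool_rot: [[0.92, 0.392, 0.0], [0.392, -0.92, 0.0], [0.001, -0.0, -1.0]]
wrist_force: [-0.3, 0.1, 0.4]
grip_width: 85.5
gripper_force: 0.0
```

move_arm --commands '[0,1,0,0,0,0,-1,0,1,0,0,0,0,-1,0,1,0,0,0,0,-1,0,1,0,0,0,0,-1,0,1,0,0,0,0,-1,0,1,0,0,0,0,-1,0,1,0,0,0,0,-1,0,1,0,0,0,0,-1,0,1,0,0,0,0,-1,0,1,0,0,0,0,-1,0,0,0,0,0,0,-1,0,0,0,0,0,0,-1]'

```text
t: 29.37
tool_pos: [562.6, 63.6, 179.7]
tool_rot: [[0.921, 0.39, 0.0], [0.39, -0.921, 0.0], [0.0, -0.0, -1.0]]
wrist_force: [-0.3, -0.1, 0.7]
grip_width: 85.7
gripper_force: 0.0
```

```bash
python3 -c "
from h import *
c=read_camera('top'); s=read_camera('scene')
f=lambda a:cv2.resize(cv2.convertScaleAbs(a,alpha=1.8),(390,390),interpolation=cv2.INTER_CUBIC)
cv2.imwrite('pics/end.png',np.hstack([f(c['img'][170:280,130:240]),f(s['img'][130:230,390:490])])[:,:,::-1])
h=mask(c,(20,100,60),(35,255,255),(150,170,230,270)); print(axis(c,h,52),rect(c,h,52))
k=cv2.morphologyEx(mask(c,(0,0,0),(180,110,62),(140,170,235,275))|h,cv2.MORPH_CLOSE,np.ones((5,5)));print(rect(c,k,22))
plan()"
```

```text
(array([464.09527925, 293.2174237 ]), array([-0.91675575, -0.39944825]), np.float64(-36.921024759498074), np.float64(36.58748841725696)) ((464.3774719238281, 292.9822692871094), (73.47225952148438, 20.952531814575195), 23.330490112304688)
((465.6143798828125, 267.71923828125), (311.2022705078125, 249.60931396484375), 1.9389164447784424)
t 29.47 pos [562.3  64.9 179.6] yaw 23.06 tilt [0.0001 0.0002] w 85.5 q [  4.  -6. 100.   0.  86.  71.] F [-0.2  0.2 -0.1]
```

View pics/end.png

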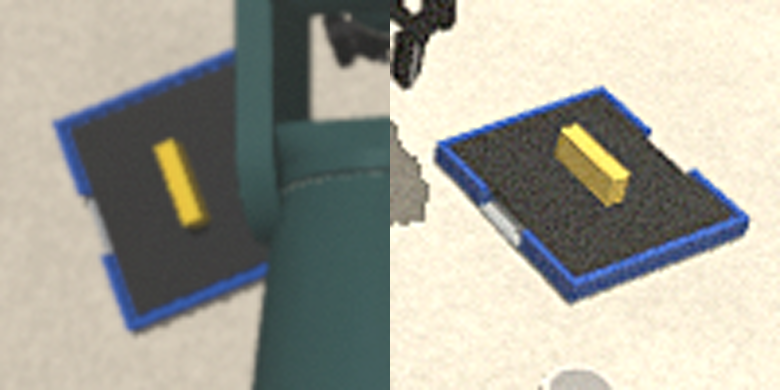

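Both views show the cover flat inside an unbroken rim on all sides, handle up (180,180 / 590,165). The measured centre is within about 1 mm of the tray's, and the robot is clear.

```bash
python3 -c "
from workcell import ctrl
print(ctrl.job_done())"
```

```text
the job is handed in; nothing more can be done
None
```

The kit is packed and handed in at about 29.5 s: bracket and spanner are down in their pockets and the cover sits flat inside the rim, handle up; the lamp fittings and jar were never approached.

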